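Roll the label roll to the pick-up pointers and call the printer

ROBOT

A 7-joint arm with a two-finger parallel gripper is mounted at the origin on the work surface; the furniture and walls round the work are solid. World frame = base frame: x ahead of the robot, y to its left, z up, the work surface at z = 0. Lengths are in m, angles in rad, forces in N, time in s.
With the tool pointing down it reaches from about 0.4 to 0.875 m from the base axis. Payload 4.4 kg.
Tool frame: the origin (TCP) lies midway between the tips of the shut fingers; the grasp point (between the pads) lies 19 mm behind it (env.grasp_offset is the distance from the TCP to the grasp point, in m); z points along the fingers, y is the line along which they close (so a half turn about z gives the same grasp; the last joint's range is limited). The gripper opens to 85 mm and grips with 20 to 120 N. Pads are 22 mm wide; open, the fingers measure 114 mm over their backs; the gripper's body (76 mm by 85 mm) begins 54 mm behind the grasp point. The pads swing forward as they close: fully open they stand 13 mm farther back than shut.
Start: joints at [1.194, 0.628, 0.038, 1.517, -0.027, 0.996, -0.02], TCP at [0.199, -0.619, 0.231] pointing down, gripper open.
Joint ranges: [-3.06, 3.06], [-0.37, 2.12], [-1.25, 1.32], [0.18, 2.47], [-1.1, 4.24], [0.23, 1.98], [-2.94, 2.94]. Speed limits (rad/s): [2.57, 2.57, 3.14, 3.14, 3.14, 3.14, 3.14].

INTERFACE

Orientations are given as a 3x3 rotation matrix whose columns are the frame's x, y, z axes.
In Python, from workcell import env gives the robot as it stands. The module is installed in compiled form; this text tells all that it offers.
- The arm moves only by the shell command python3 -m pendant 'ROWS' [OPENING]. ROWS is JSON, a list of rows, each an object of numbers: "tx", "ty", "tz": the shift along the world's x, y, z in cm; "wx", "wy", "wz": the turn, a rotation vector about the world's x, y, z in rad. A call has exactly 8 rows; each row shifts and turns the commanded pose from where the row before left it; what a row does not reach is not made up. A row lasts 1/8 s, in which the tool goes at most 62.5 mm and 10.7 degrees, less where a joint would pass 70% of its speed; a pose out of reach is approached as far as the arm can. A call with a gripper value outside its range is refused whole. OPENING is the closure, from -1 (fully open) to 1 (shut), set as the call begins (- or left out, the last holds). The fingers move at their own pace and stop on an object; the grip force is fixed at half the most. Time passes only in rows, so rows that do not move let the fingers close, or fill a call up. It gives the time, the measured TCP pose, the force, the opening and the grip force at its end, in the units of the state.
- env.state(): the state, without advancing time (a new reading comes with each control period).
- env.snapshot(name): name is "side" or "top" or "wrist"; returns (picture, depth): 420x560x3 uint8, red, green, blue; 420x560 float32, m along the optical axis (not along the pixel's ray), 0 where there is no reading.
- env.calibration(name): a dict with "intrinsics" (3x3 intrinsics, pixels), "dist_coeffs" ([k1, k2, p1, p2, k3] as OpenCV has them; the pictures are not rectified), "R" (3x3) and "t" (3): a world point X has camera coordinates R X + t. Camera axes: x right, y down, z forward; pixel columns grow to the right and rows downward; lengths in m; the calibration is good to about 2 mm. A picture is of the moment at which its call begins: read the wrist's pose just before it. calibration takes no time and is no camera call; for the wrist camera it gives the pose at the moment of the call.
- env.close_job(): hands the job in; it is judged then, once.
The state is a dict: "time": time; "joint_pos": joint angles; "qd": joint speeds; "tau": joint torques, N m; "eef_pos": TCP position; "tool_rot": TCP orientation; "force": force on the tool from outside, world axes, zero at the start; "wrist_torque": the same for the moment, N m; "finger_gap": finger opening in m; "grip_force": force on a finger pad.
Only numpy, scipy, OpenCV 4.12 (cv2) and the standard library are available. Lean on these libraries where they do the work, as an engineer would, in place of code of your own. Each camera call takes 0.05 s, during which the arm holds its last target. There are 200 camera calls.

TASK

With your fingertips, roll the white label roll along its loading lane until it lies centred between the two red pointers, where the printer's spindle picks it up, and let it come to rest there. It must turn as it goes, not skid, and must not be picked up. Only then press the green call button right down and take your hand away, leaving the roll at the pointers and the things around undisturbed.

Things in the scene. Friction and masses are not known exactly. Their poses are not given: they have to be found in the camera images.
- label_roll: white label roll, a cylinder 60 mm across and 90 mm long lying with its axis across the lane, about 0.25 kg, rolling freely. Origin in its centre, 38 mm above the bench, its top 68 mm above the bench. Its y axis is the roll's own axis; x and z turn as it rolls. It stays put when fingertips on its top stop and lift off; let go at 0.05 m/s it coasts about 3 mm, at 0.1 m/s 13 mm.
- label_roll_centre (a point): the same centre of the label roll. Fingertips grip the roll's surface well: resting lightly on its top (denting it under 1 mm) and moving along the lane they turn it, and its centre goes half as far as they do, so it takes several strokes of some 20 to 50 mm of roll travel. A finger that shoves it from behind binds on it, and it stops turning and skids.
- lane: fixed aluminium loading lane, 310 mm long (its x axis), 150 mm wide (its y axis), with a level grey floor 8 mm above the bench. Two blue side rails 96 mm apart inside and black stops at both ends, rising 11 to 13 mm above the floor, keep the roll in. The roll's centre travels along the lane's x axis. Origin on the bench under the lane's centre. Position and heading vary.
- pointers: pair of fixed red pointers, one on each side of the lane outside the rails, 42 mm above the bench, with a thin red stripe across the lane floor between them. Origin on the lane's centre line at bench height, midway between the pointers; x axis along the lane, y axis from pointer to pointer. They stand 100 to 210 mm along the lane from the roll at the start, on either side of it.
- call_button_top (a point): centre of the top of the green push button, 28 mm across, on a fixed grey box (62 x 62 x 28 mm, yellow plate) standing beyond the lane, seen from the robot. About 53 mm above the bench; pressed straight down.
- call_button (a joint): how far the button is pressed: 0 out, 0.006 m right down (about 5 N, springs back). It counts as pressed from 0.004 m.
- red_cup: black round plastic cup full of red LEDs, 96 mm across, 72 mm tall; origin under its centre. To be left alone.
- bottle: white dropper bottle with a red cap, 55 mm across, 122 mm tall; origin under its centre. To be left alone.
- case: small blue-grey case with a lid, 70 x 90 x 29 mm; origin under its centre. To be left alone.
- spool: small spool of solder wire with black flanges, standing upright, about 59 x 72 x 41 mm; origin under it. To be left alone.
- tape: roll of blue tape lying flat, 100 mm across, 19 mm tall; origin under its centre. To be left alone.
- marker: felt marker with a blue cap, 12 x 130 x 13 mm, lying; origin under its centre. To be left alone.
- tweezers: tweezers, 12 x 126 x 9 mm, lying; origin under their centre. To be left alone.

How it is judged:
On the way, in this order (a step that is already met when the one before it is completed fails the run):
1. the label roll lies still between the pointers, not touched (x of label_roll in the frame of pointers between -0.012 and 0.012 m and linear speed of label_roll below 0.01 m/s and contact force between each of the arm, the fingers and label_roll below 0.05 N), for 0.2 s.
2. the call button is pressed right down (value of joint call_button above 0.004 m), for 0.05 s.
At the end, for the whole second after the job is handed in: The label roll lies at rest on the lane floor with its centre within 12 mm of the line between the pointers (measured along the lane), and the button has sprung back out (x of label_roll in the frame of pointers between -0.012 and 0.012 m and linear speed of label_roll below 0.01 m/s and z of label_roll in the frame of lane between 0.034 and 0.042 m and value of joint call_button below 0.002 m); the robot touches nothing.
It fails at once if the roll is pushed with the arm or the gripper's body instead of the fingers (contact force between the arm and label_roll above 2 N).
It fails at once if the label roll is lifted off the lane floor (more than 7 mm) (z of label_roll in the frame of lane above 0.045 m).
It fails at once if the label roll skids instead of rolling (it has turned at least 0.5 rad less than its travel asks) ((distance of label_roll from where it was at the start of the episode between 0.04 and 0.052 m and angle between label_roll's own z axis and vertical below 0.8 rad) or (distance of label_roll from where it was at the start of the episode between 0.085 and 0.1 m and angle between label_roll's own z axis and vertical below 2.2 rad)).
It fails at once if the button is pressed while the roll is not at the pointers (value of joint call_button above 0.003 m and not (x of label_roll in the frame of pointers between -0.012 and 0.012 m)).
It fails at once if a bystander is displaced by more than 25 mm or tipped over (distance of any of red_cup, bottle, case, spool, tape, marker, tweezers from where it was at the start of the episode above 0.025 m or angle between any of bottle, red_cup, spool's own z axis and vertical above 0.5 rad).
It also fails if it takes over 67 s, if anything falls off the work surface, if the arm or the gripper's body presses on something with over 40 N, if the wrist force passes 120 N, or if a joint passes its speed limit or range.

## Working session

There is one attempt and no reset: what is moved stays moved. The work goes in short steps, Python scripts to look and compute and a shell command to move; the robot and the scene stay as the last step left them, time stands still between calls to the robot, and variables do not carry over. Pictures are saved under pics/ and viewed, at most 10 in all, crops included, and the job is handed in when it is done.

```bash
mkdir -p pics; cat > h.py <<'E'
import numpy as np, cv2
from workcell import env
def snap(n):
    c=env.calibration(n); p,d=env.snapshot(n); return p,d,c
def save(p,f): cv2.imwrite('pics/'+f,cv2.cvtColor(p,cv2.COLOR_RGB2BGR))
def rays(uv,c):
    uv=np.asarray(uv,float).reshape(-1,1,2)
    n=cv2.undistortPoints(uv,np.array(c['intrinsics']),np.array(c['dist_coeffs'])).reshape(-1,2)
    R=np.array(c['R']);t=np.array(c['t'])
    return -R.T@t, np.c_[n,np.ones(len(n))]@R
def onplane(uv,c,z):
    o,d=rays(uv,c); return o+d*((z-o[2])/d[:,2])[:,None]
def withdepth(uv,d,c):
    o,r=rays(uv,c); uv=np.asarray(uv,int).reshape(-1,2)
    return o+r*d[uv[:,1],uv[:,0]][:,None]
E
python3 - <<'E'
from h import *
for n in('top','side'):
    p,d,c=snap(n); save(p,n+'0.png'); np.savez(n+'0.npz',p=p,d=d,**{k:np.array(v) for k,v in c.items()})
    print(n,-np.array(c['R']).T@np.array(c['t']))
s=env.state(); print(s['time'],s['eef_pos'],s['tool_rot'],s['finger_gap'])
E
```

```text
top [ 0.46550911 -0.00469764  0.94643254]
side [ 0.41011622 -0.90624108  0.61346136]
0.1 [ 0.19866196 -0.61828695  0.23047521] [[ 9.52101875e-01  3.05780571e-01 -5.11992945e-04]
 [ 3.05780999e-01 -9.52100405e-01  1.67327629e-03]
 [ 2.41866902e-05 -1.74968721e-03 -9.99998469e-01]] 0.08535835395329675
```

View pics/top0.png

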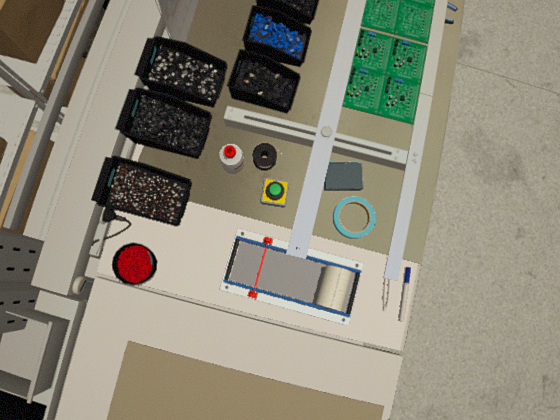

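View pics/side0.png

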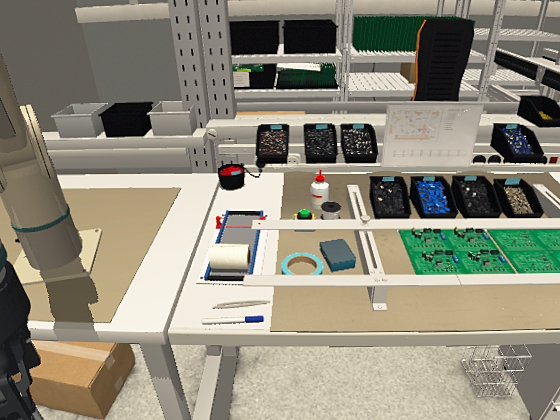

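The top view shows the roll at about (335,288), red pointers at (267,240) and (253,295), the button at (275,190), and rails of a fixture, one ending at about (298,250). In the side view the roll is at (230,260), with the lane running away from that camera.

```bash
python3 - <<'E'
from h import *
z=np.load('top0.npz');p=z['p'];d=z['d'];c=z
hsv=cv2.cvtColor(p,cv2.COLOR_RGB2HSV)
def comps(m,box,mn=8):
    mm=np.zeros(m.shape,np.uint8);x0,y0,x1,y1=box;mm[y0:y1,x0:x1]=m[y0:y1,x0:x1]
    n,l,s,ce=cv2.connectedComponentsWithStats(mm)
    return [(ce[i],s[i][4],l==i) for i in range(1,n) if s[i][4]>=mn]
H,S,V=hsv[...,0],hsv[...,1],hsv[...,2]
red=(((H<8)|(H>172))&(S>150)&(V>90)).astype(np.uint8)
for ce,a,m in comps(red,(220,225,370,320)):
    ys,xs=np.where(m);P=withdepth(np.c_[xs,ys],d,c);print('red',ce,a,np.median(P,0),P[:,2].max(),onplane([ce],c,.042))
blue=((H>100)&(H<125)&(S>100)).astype(np.uint8)
for ce,a,m in comps(blue,(215,225,370,330),20):
    ys,xs=np.where(m);Q=onplane(np.c_[xs,ys],c,.02)[:,:2];r=cv2.minAreaRect(Q.astype(np.float32)*1000)
    print('blue',ce,a,r)
gr=((H>40)&(H<85)&(S>120)).astype(np.uint8)
for ce,a,m in comps(gr,(255,170,300,210)):
    print('green',ce,a,onplane([ce],c,.053),withdepth([ce],d,c))
# roll by depth
ys,xs=np.mgrid[225:330,215:375];uv=np.c_[xs.ravel(),ys.ravel()]
P=withdepth(uv,d,c);k=(P[:,2]>.06)&(P[:,2]<.075);
import sys
r=cv2.minAreaRect(P[k][:,:2].astype(np.float32)*1000);print('roll',k.sum(),P[k].mean(0),r)
for uv in [(298,245),(310,200),(327,131),(245,117),(395,270),(345,30),(318,165)]:
    print(uv,withdepth([uv],d,c))
E
```

```text
red [267.25       240.20833333] 48 [ 0.555929   -0.01192324  0.03906047] 0.0445581169450362 [[ 0.55536996 -0.01245494  0.042     ]]
red [260.01351351 266.7972973 ] 74 [0.49748964 0.00483602 0.00756898] 0.010598036660261267 [[0.49567523 0.00446013 0.042     ]]
red [252.375      294.10416667] 48 [0.43522664 0.02206058 0.03936413] 0.9464325396665824 [[0.43540714 0.02199639 0.042     ]]
blue [260.04166667 243.73611111] 144 ((549.4772338867188, 2.7256622314453125), (118.72183227539062, 7.446929454803467), 74.1796646118164)
blue [332.28368794 263.78723404] 141 ((500.1708984375, -164.17608642578125), (129.49722290039062, 6.427305221557617), 73.42823028564453)
blue [287.23723724 297.99099099] 333 ((425.6193542480469, -54.98796081542969), (296.46636962890625, 7.442939758300781), 73.80994415283203)
green [274.672 189.12 ] 125 [[ 0.67119919 -0.03063258  0.053     ]] [[ 0.67085072 -0.03058864  0.0545136 ]]
roll 1362 [ 0.49803144 -0.12265664  0.06501188] ((498.87847900390625, -126.09988403320312), (208.06126403808594, 93.01860809326172), 34.709163665771484)
(298, 245) [[ 0.54181738 -0.08016614  0.06329563]]
(310, 200) [[ 0.64305577 -0.10967932  0.06330923]]
(327, 131) [[ 0.79765533 -0.15044926  0.08806491]]
(245, 117) [[0.86336923 0.03892905 0.01473147]]
(395, 270) [[ 0.48291145 -0.29531654  0.06394261]]
(345, 30) [[ 1.07509107 -0.2116421   0.06483039]]
(318, 165) [[ 0.72428261 -0.13032261  0.06503136]]
```

```bash
cat >> h.py <<'E'
from scipy.optimize import least_squares
O=np.array([.4954,.0048]);e=np.array([.279,.960]);e/=np.linalg.norm(e);n=np.array([e[1],-e[0]])
def roll(d,c,rng=(-.22,.05)):
    ys,xs=np.mgrid[0:420,0:560];uv=np.c_[xs.ravel(),ys.ravel()]
    uv=uv[d.ravel()>0]
    P=withdepth(uv,d,c);q=P[:,:2]-O;s=q@e;l=q@n
    k=(abs(l)<.036)&(s>rng[0])&(s<rng[1])&(P[:,2]>.048)&(P[:,2]<.072)
    f=least_squares(lambda v:np.hypot(s[k]-v[0],P[k,2]-v[1])-.03,[np.median(s[k]),.038],loss='soft_l1',f_scale=.002)
    kk=(s>f.x[0]-.015)&(s<f.x[0]+.015)&(P[:,2]>.056)&(P[:,2]<.072)&(abs(l)<.06)
    return f.x,k.sum(),np.percentile(l[kk],[1,99])
E
python3 - <<'E'
from h import *
for v in('top','side'):
    z=np.load(v+'0.npz');f,k,l=roll(z['d'],z);print(v,f,k,l,O+e*f[0])
z=np.load('top0.npz')
print(env.state()['force'])
E
```

```text
top [-0.17166457  0.03741958] 795 [-0.04385357  0.04306031] [ 0.44749219 -0.16004407]
side [-0.16810962  0.03911693] 523 [-0.04403078  0.04551635] [ 0.4484843  -0.15663037]
[-0.65764836 -0.05537779  0.15425804]
```

```bash
python3 -m pendant '[{"tx":1.5,"ty":2.8,"wz":0.12},{"tx":1.5,"ty":2.8,"wz":0.12},{"tx":1.5,"ty":2.8,"wz":0.12},{"tx":1.5,"ty":2.8,"wz":0.12},{"tx":1.5,"ty":2.8,"wz":0.12},{"tx":1.5,"ty":2.8,"wz":0.12},{"tx":1.5,"ty":2.8,"wz":0.12},{"tx":1.5,"ty":2.8,"wz":0.137}]' 1
python3 -m pendant '[{"tx":1.8,"ty":3.2},{"tx":1.8,"ty":3.2},{"tx":1.8,"ty":3.2},{"tx":1.8,"ty":3.2},{"tx":1.8,"ty":3.2},{"tx":1.8,"ty":3.2},{"tx":1.7,"ty":2.9},{}]'
```

```text
validation failed for argument at $[0]...
validation failed for argument at $[0]...
```

```bash
python3 -m pendant '[{"tx":1.5,"ty":2.8,"tz":0,"wx":0,"wy":0,"wz":0.12},{"tx":1.5,"ty":2.8,"tz":0,"wx":0,"wy":0,"wz":0.12},{"tx":1.5,"ty":2.8,"tz":0,"wx":0,"wy":0,"wz":0.12},{"tx":1.5,"ty":2.8,"tz":0,"wx":0,"wy":0,"wz":0.12},{"tx":1.5,"ty":2.8,"tz":0,"wx":0,"wy":0,"wz":0.12},{"tx":1.5,"ty":2.8,"tz":0,"wx":0,"wy":0,"wz":0.12},{"tx":1.5,"ty":2.8,"tz":0,"wx":0,"wy":0,"wz":0.12},{"tx":1.5,"ty":2.8,"tz":0,"wx":0,"wy":0,"wz":0.137}]' 1
```

```text
time: 1.1
eef_pos: [0.319, -0.3937, 0.2311]
tool_rot: [[0.275, 0.961, -0.0], [0.961, -0.275, 0.0], [0.0, -0.0, -1.0]]
force: [-0.5, -0.0, -0.3]
finger_gap: 0.0002
grip_force: 0.0
```

```bash
python3 -m pendant '[{"tx":1.8,"ty":3.2,"tz":-1,"wx":0,"wy":0,"wz":0},{"tx":1.8,"ty":3.2,"tz":-1,"wx":0,"wy":0,"wz":0},{"tx":1.8,"ty":3.2,"tz":-1,"wx":0,"wy":0,"wz":0},{"tx":1.8,"ty":3.2,"tz":-2,"wx":0,"wy":0,"wz":0},{"tx":1.8,"ty":3.2,"tz":-2,"wx":0,"wy":0,"wz":0},{"tx":1.8,"ty":3.2,"tz":-2,"wx":0,"wy":0,"wz":0},{"tx":1.7,"ty":2.9,"tz":-2,"wx":0,"wy":0,"wz":0},{"tx":0,"ty":0,"tz":-2,"wx":0,"wy":0,"wz":0}]' 1
python3 - <<'E'
from h import *
p,d,c=snap('side');save(p[180:330,150:350].repeat(3,0).repeat(3,1),'s1.png');print(roll(d,c))
s=env.state();print(s['eef_pos'],s['force'])
E
```

```text
time: 2.1
eef_pos: [0.4455, -0.1708, 0.1006]
tool_rot: [[0.274, 0.962, 0.001], [0.962, -0.274, 0.001], [0.002, 0.001, -1.0]]
force: [-0.5, -0.6, -0.7]
finger_gap: -0.0
grip_force: 0.0
(array([-0.16825947,  0.03895506]), np.int64(529), array([-0.04397974,  0.04553955]))
[ 0.44318121 -0.17175358  0.09856838] [-0.692409    0.88179197 -1.78360829]
```

View pics/s1.png

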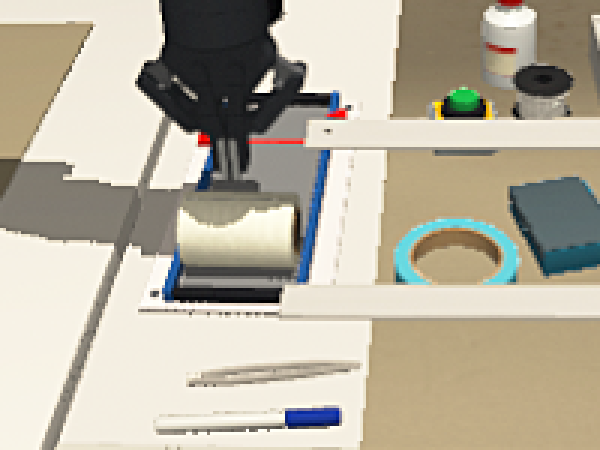

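The picture shows the shut fingertips above the roll, at about (235,185) in the crop. They are in line with it and clear of the beams.

```bash
python3 -m pendant '[{"tx":0,"ty":0,"tz":-1,"wx":0,"wy":0,"wz":0},{"tx":0,"ty":0,"tz":-1,"wx":0,"wy":0,"wz":0},{"tx":0,"ty":0,"tz":-0.5,"wx":0,"wy":0,"wz":0},{"tx":0,"ty":0,"tz":-0.2,"wx":0,"wy":0,"wz":0},{"tx":0,"ty":0,"tz":-0.1,"wx":0,"wy":0,"wz":0},{"tx":0,"ty":0,"tz":0,"wx":0,"wy":0,"wz":0},{"tx":0,"ty":0,"tz":0,"wx":0,"wy":0,"wz":0},{"tx":0,"ty":0,"tz":0,"wx":0,"wy":0,"wz":0}]' 1
python3 -c "
from h import *
s=env.state();print(s['eef_pos'],s['force'])"
```

```text
time: 3.15
eef_pos: [0.4439, -0.1739, 0.0735]
tool_rot: [[0.279, 0.96, 0.0], [0.96, -0.279, -0.0], [0.0, 0.0, -1.0]]
force: [0.0, 0.6, -0.6]
finger_gap: -0.0
grip_force: 0.0
[ 0.44389045 -0.17388904  0.07345439] [ 0.01574909  0.60692576 -0.64186658]
```

```bash
python3 -m pendant '[{"tx":0,"ty":0,"tz":-0.2,"wx":0,"wy":0,"wz":0},{"tx":0,"ty":0,"tz":-0.2,"wx":0,"wy":0,"wz":0},{"tx":0,"ty":0,"tz":-0.1,"wx":0,"wy":0,"wz":0},{"tx":0,"ty":0,"tz":-0.05,"wx":0,"wy":0,"wz":0},{"tx":0,"ty":0,"tz":-0.05,"wx":0,"wy":0,"wz":0},{"tx":0,"ty":0,"tz":0,"wx":0,"wy":0,"wz":0},{"tx":0,"ty":0,"tz":0,"wx":0,"wy":0,"wz":0},{"tx":0,"ty":0,"tz":0,"wx":0,"wy":0,"wz":0}]' 1
```

```text
time: 4.15
eef_pos: [0.4438, -0.1739, 0.0673]
tool_rot: [[0.279, 0.96, 0.0], [0.96, -0.279, 0.0], [0.0, 0.0, -1.0]]
force: [0.1, 0.2, -0.2]
finger_gap: 0.0001
grip_force: 0.0
```

```bash
python3 -m pendant '[{"tx":0.1,"ty":0.34,"tz":-0.03,"wx":0,"wy":0,"wz":0},{"tx":0.2,"ty":0.67,"tz":0,"wx":0,"wy":0,"wz":0},{"tx":0.2,"ty":0.67,"tz":0,"wx":0,"wy":0,"wz":0},{"tx":0.2,"ty":0.67,"tz":0,"wx":0,"wy":0,"wz":0},{"tx":0.1,"ty":0.34,"tz":0,"wx":0,"wy":0,"wz":0},{"tx":0,"ty":0,"tz":0,"wx":0,"wy":0,"wz":0},{"tx":0,"ty":0,"tz":0,"wx":0,"wy":0,"wz":0},{"tx":0,"ty":0,"tz":0,"wx":0,"wy":0,"wz":0}]' 1
python3 - <<'E'
from h import *
for v in('side','top'):
    p,d,c=snap(v);
    if v=='side':save(p[200:290,190:270].repeat(6,0).repeat(6,1),'s2.png')
    print(roll(d,c,(-.22,-.10) if v=='side' else (-.22,.05)))
s=env.state();print(s['eef_pos'],s['force'],(np.array(s['eef_pos'])[:2]-O)@e)
E
```

```text
time: 5.15
eef_pos: [0.4522, -0.1465, 0.0679]
tool_rot: [[0.279, 0.96, 0.001], [0.96, -0.279, -0.0], [0.0, 0.001, -1.0]]
force: [-1.8, 0.6, 9.8]
finger_gap: -0.0
grip_force: 5.2
(array([-0.15434386,  0.03896419]), np.int64(457), array([-0.04418825,  0.04542359]))
(array([-0.15875397,  0.03786463]), np.int64(280), array([-0.04377189,  0.0441767 ]))
[ 0.45219545 -0.14653733  0.06789462] [-1.3972985   0.45982081 10.29773531] -0.15738189846781406
```

View pics/s2.png

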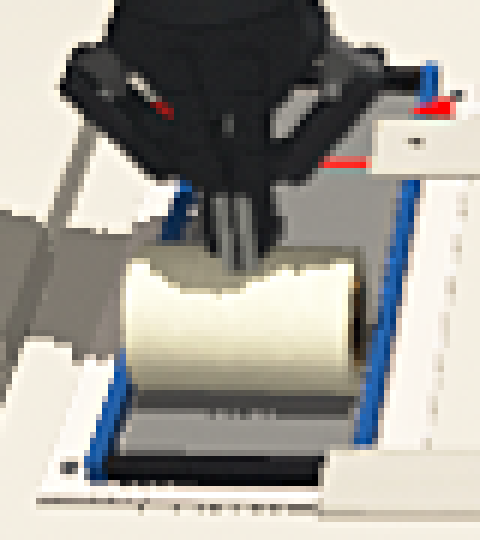

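The roll has turned along 14 mm for 28 mm of finger travel, so it is rolling cleanly with the tips on its crown. I'll carry on with the stroke and then lift off.

```bash
python3 -m pendant '[{"tx":0.1,"ty":0.34,"tz":0,"wx":0,"wy":0,"wz":0},{"tx":0.2,"ty":0.67,"tz":0,"wx":0,"wy":0,"wz":0},{"tx":0.2,"ty":0.67,"tz":0,"wx":0,"wy":0,"wz":0},{"tx":0.2,"ty":0.67,"tz":0,"wx":0,"wy":0,"wz":0},{"tx":0.13,"ty":0.48,"tz":0,"wx":0,"wy":0,"wz":0},{"tx":0,"ty":0,"tz":0,"wx":0,"wy":0,"wz":0},{"tx":0,"ty":0,"tz":0,"wx":0,"wy":0,"wz":0},{"tx":0,"ty":0,"tz":0.5,"wx":0,"wy":0,"wz":0}]' 1
python3 - <<'E'
from h import *
for v in('side','top'):
    p,d,c=snap(v);
    print(roll(d,c,(-.20,-.08) if v=='side' else (-.20,.05)))
s=env.state();print(s['eef_pos'],s['force'],(np.array(s['eef_pos'])[:2]-O)@e,(np.array(s['eef_pos'])[:2]-O)@n)
E
```

```text
time: 6.25
eef_pos: [0.4596, -0.1188, 0.0718]
tool_rot: [[0.279, 0.96, -0.001], [0.96, -0.279, 0.0], [-0.0, -0.001, -1.0]]
force: [-0.2, -0.4, 0.6]
finger_gap: 0.0002
grip_force: 0.0
(array([-0.13996784,  0.03908197]), np.int64(488), array([-0.04354215,  0.04602238]))Traceback (most recent call last):
  File "<stdin>", line 4, in <module>
  File "h.py", line 25, in roll
    return f.x,k.sum(),np.percentile(l[kk],[1,99])
                       ~~~~~~~~~~~~~^^^^^^^^^^^^^^
    return _quantile_unchecked(
        a, q, axis, out, overwrite_input, method, keepdims, weights)
    return _ureduce(a,
                    func=_quantile_ureduce_func,
    ...<5 lines>...
                    overwrite_input=overwrite_input,
                    method=method)
    r = func(a, **kwargs)
    result = _quantile(arr,
                       quantiles=q,
    ...<2 lines>...
                       out=out,
                       weights=wgt)
    slices_having_nans = np.isnan(arr[-1, ...])
                                  ~~~^^^^^^^^^
IndexError: index -1 is out of bounds for axis 0 with size 0
```

```bash
python3 -m pendant '[{"tx":0,"ty":0,"tz":0.6,"wx":0,"wy":0,"wz":0},{"tx":-0.2,"ty":-0.7,"tz":0,"wx":0,"wy":0,"wz":0},{"tx":-0.2,"ty":-0.7,"tz":0,"wx":0,"wy":0,"wz":0},{"tx":-0.2,"ty":-0.7,"tz":0,"wx":0,"wy":0,"wz":0},{"tx":-0.2,"ty":-0.7,"tz":0,"wx":0,"wy":0,"wz":0},{"tx":0,"ty":0,"tz":-0.7,"wx":0,"wy":0,"wz":0},{"tx":0,"ty":0,"tz":-0.4,"wx":0,"wy":0,"wz":0},{"tx":0,"ty":0,"tz":0,"wx":0,"wy":0,"wz":0}]' 1
python3 -m pendant '[{"tx":0.12,"ty":0.4,"tz":0,"wx":0,"wy":0,"wz":0},{"tx":0.22,"ty":0.77,"tz":0,"wx":0,"wy":0,"wz":0},{"tx":0.26,"ty":0.87,"tz":0,"wx":0,"wy":0,"wz":0},{"tx":0.26,"ty":0.87,"tz":0,"wx":0,"wy":0,"wz":0},{"tx":0.26,"ty":0.87,"tz":0,"wx":0,"wy":0,"wz":0},{"tx":0.26,"ty":0.87,"tz":0,"wx":0,"wy":0,"wz":0},{"tx":0.22,"ty":0.77,"tz":0,"wx":0,"wy":0,"wz":0},{"tx":0.12,"ty":0.4,"tz":0,"wx":0,"wy":0,"wz":0}]' 1
python3 - <<'E'
from h import *
p,d,c=snap('side');print(roll(d,c,(-.18,-.05)))
s=env.state();print(s['eef_pos'],s['force'],(np.array(s['eef_pos'])[:2]-O)@e,(np.array(s['eef_pos'])[:2]-O)@n)
E
```

```text
time: 7.35
eef_pos: [0.452, -0.1465, 0.0668]
tool_rot: [[0.279, 0.96, -0.001], [0.96, -0.279, 0.0], [-0.0, -0.001, -1.0]]
force: [0.6, -0.2, 2.4]
finger_gap: 0.0001
grip_force: 1.1
time: 8.35
eef_pos: [0.4699, -0.0873, 0.0672]
tool_rot: [[0.278, 0.961, 0.001], [0.961, -0.278, 0.0], [0.001, 0.001, -1.0]]
force: [0.2, -0.5, 2.6]
finger_gap: 0.0002
grip_force: 1.3
(array([-0.10832876,  0.03918224]), np.int64(451), array([-0.04311967,  0.04622802]))
[ 0.47001661 -0.08701049  0.06709411] [-0.2802774   1.18508116  3.77556772] -0.0952466627788549 0.0012474265469491189
```

```bash
python3 -m pendant '[{"tx":0,"ty":0,"tz":1.1,"wx":0,"wy":0,"wz":0},{"tx":-0.2,"ty":-0.7,"tz":0,"wx":0,"wy":0,"wz":0},{"tx":-0.2,"ty":-0.7,"tz":0,"wx":0,"wy":0,"wz":0},{"tx":-0.2,"ty":-0.7,"tz":0,"wx":0,"wy":0,"wz":0},{"tx":-0.2,"ty":-0.7,"tz":0,"wx":0,"wy":0,"wz":0},{"tx":0,"ty":0,"tz":-0.7,"wx":0,"wy":0,"wz":0},{"tx":0,"ty":0,"tz":-0.4,"wx":0,"wy":0,"wz":0},{"tx":0,"ty":0,"tz":0,"wx":0,"wy":0,"wz":0}]' 1
python3 -m pendant '[{"tx":0.1,"ty":0.4,"tz":0,"wx":0,"wy":0,"wz":0},{"tx":0.22,"ty":0.77,"tz":0,"wx":0,"wy":0,"wz":0},{"tx":0.25,"ty":0.87,"tz":0,"wx":0,"wy":0,"wz":0},{"tx":0.25,"ty":0.87,"tz":0,"wx":0,"wy":0,"wz":0},{"tx":0.25,"ty":0.87,"tz":0,"wx":0,"wy":0,"wz":0},{"tx":0.25,"ty":0.87,"tz":0,"wx":0,"wy":0,"wz":0},{"tx":0.22,"ty":0.77,"tz":0,"wx":0,"wy":0,"wz":0},{"tx":0.1,"ty":0.4,"tz":0,"wx":0,"wy":0,"wz":0}]' 1
python3 - <<'E'
from h import *
p,d,c=snap('side');print(roll(d,c,(-.15,-.02)))
s=env.state();print(s['eef_pos'],s['force'],(np.array(s['eef_pos'])[:2]-O)@e,(np.array(s['eef_pos'])[:2]-O)@n)
E
```

```text
time: 9.4
eef_pos: [0.4612, -0.1163, 0.0668]
tool_rot: [[0.279, 0.96, -0.001], [0.96, -0.279, -0.0], [-0.0, -0.001, -1.0]]
force: [-1.2, -0.4, 3.4]
finger_gap: -0.0004
grip_force: 1.7
time: 10.4
eef_pos: [0.4788, -0.0572, 0.0672]
tool_rot: [[0.278, 0.961, 0.002], [0.961, -0.278, 0.0], [0.001, 0.002, -1.0]]
force: [2.2, 0.1, 1.4]
finger_gap: 0.0001
grip_force: 0.8
(array([-0.07765202,  0.0393098 ]), np.int64(414), array([-0.04220468,  0.05849786]))
[ 0.47881838 -0.05691196  0.06705234] [ 1.21598739e+00 -2.36271610e-04  2.84808687e+00] -0.0638876150768231 0.0012996467663919733
```

```bash
python3 -m pendant '[{"tx":0,"ty":0,"tz":1.1,"wx":0,"wy":0,"wz":0},{"tx":-0.21,"ty":-0.7,"tz":0,"wx":0,"wy":0,"wz":0},{"tx":-0.21,"ty":-0.7,"tz":0,"wx":0,"wy":0,"wz":0},{"tx":-0.21,"ty":-0.7,"tz":0,"wx":0,"wy":0,"wz":0},{"tx":-0.21,"ty":-0.7,"tz":0,"wx":0,"wy":0,"wz":0},{"tx":0,"ty":0,"tz":-0.7,"wx":0,"wy":0,"wz":0},{"tx":0,"ty":0,"tz":-0.4,"wx":0,"wy":0,"wz":0},{"tx":0,"ty":0,"tz":0,"wx":0,"wy":0,"wz":0}]' 1
python3 -m pendant '[{"tx":0.1,"ty":0.4,"tz":0,"wx":0,"wy":0,"wz":0},{"tx":0.22,"ty":0.77,"tz":0,"wx":0,"wy":0,"wz":0},{"tx":0.25,"ty":0.87,"tz":0,"wx":0,"wy":0,"wz":0},{"tx":0.25,"ty":0.87,"tz":0,"wx":0,"wy":0,"wz":0},{"tx":0.25,"ty":0.87,"tz":0,"wx":0,"wy":0,"wz":0},{"tx":0.25,"ty":0.87,"tz":0,"wx":0,"wy":0,"wz":0},{"tx":0.22,"ty":0.77,"tz":0,"wx":0,"wy":0,"wz":0},{"tx":0.1,"ty":0.4,"tz":0,"wx":0,"wy":0,"wz":0}]' 1
python3 - <<'E'
from h import *
p,d,c=snap('side');print(roll(d,c,(-.12,.01)))
s=env.state();print(s['eef_pos'],s['force'],(np.array(s['eef_pos'])[:2]-O)@e,(np.array(s['eef_pos'])[:2]-O)@n)
E
```

```text
time: 11.45
eef_pos: [0.4692, -0.0862, 0.0669]
tool_rot: [[0.279, 0.96, -0.0], [0.96, -0.279, -0.0], [-0.0, -0.0, -1.0]]
force: [-1.0, -0.4, 4.2]
finger_gap: -0.0001
grip_force: 2.2
time: 12.45
eef_pos: [0.4867, -0.0271, 0.067]
tool_rot: [[0.278, 0.961, 0.002], [0.961, -0.278, 0.0], [0.001, 0.001, -1.0]]
force: [0.6, -0.3, 2.0]
finger_gap: -0.0004
grip_force: 0.7
(array([-0.04693588,  0.03931377]), np.int64(393), array([-0.04285432,  0.05726084]))
[ 0.48658367 -0.02680849  0.06696085] [0.86446623 0.63363548 2.93347662] -0.03281308466521464 0.00035518783857129126
```

```bash
python3 -m pendant '[{"tx":0,"ty":0,"tz":1.1,"wx":0,"wy":0,"wz":0},{"tx":-0.2,"ty":-0.7,"tz":0,"wx":0,"wy":0,"wz":0},{"tx":-0.2,"ty":-0.7,"tz":0,"wx":0,"wy":0,"wz":0},{"tx":-0.2,"ty":-0.7,"tz":0,"wx":0,"wy":0,"wz":0},{"tx":-0.2,"ty":-0.7,"tz":0,"wx":0,"wy":0,"wz":0},{"tx":0,"ty":0,"tz":-0.7,"wx":0,"wy":0,"wz":0},{"tx":0,"ty":0,"tz":-0.4,"wx":0,"wy":0,"wz":0},{"tx":0,"ty":0,"tz":0,"wx":0,"wy":0,"wz":0}]' 1
python3 -m pendant '[{"tx":0.1,"ty":0.4,"tz":0,"wx":0,"wy":0,"wz":0},{"tx":0.22,"ty":0.77,"tz":0,"wx":0,"wy":0,"wz":0},{"tx":0.25,"ty":0.87,"tz":0,"wx":0,"wy":0,"wz":0},{"tx":0.25,"ty":0.87,"tz":0,"wx":0,"wy":0,"wz":0},{"tx":0.25,"ty":0.87,"tz":0,"wx":0,"wy":0,"wz":0},{"tx":0.25,"ty":0.87,"tz":0,"wx":0,"wy":0,"wz":0},{"tx":0.22,"ty":0.77,"tz":0,"wx":0,"wy":0,"wz":0},{"tx":0.1,"ty":0.4,"tz":0,"wx":0,"wy":0,"wz":0}]' 1
python3 -m pendant '[{"tx":0,"ty":0,"tz":2,"wx":0,"wy":0,"wz":0},{"tx":0.1,"ty":-1.5,"tz":3,"wx":0,"wy":0,"wz":0},{"tx":0,"ty":-4,"tz":2,"wx":0,"wy":0,"wz":0},{"tx":0,"ty":-5,"tz":0,"wx":0,"wy":0,"wz":0},{"tx":0,"ty":-5,"tz":0,"wx":0,"wy":0,"wz":0},{"tx":0,"ty":0,"tz":0,"wx":0,"wy":0,"wz":0},{"tx":0,"ty":0,"tz":0,"wx":0,"wy":0,"wz":0},{"tx":0,"ty":0,"tz":0,"wx":0,"wy":0,"wz":0}]' 1
python3 - <<'E'
from h import *
for v in('top','side'):
    p,d,c=snap(v);save(p,v+'5.png');print(v,roll(d,c,(-.09,.05)))
    hs=cv2.cvtColor(p,cv2.COLOR_RGB2HSV);H,S,V=cv2.split(hs)
    m=(((H<8)|(H>172))&(S>150)&(V>90)).astype(np.uint8);N,L,st,ce=cv2.connectedComponentsWithStats(m)
    for i in range(1,N):
        q=onplane([ce[i]],c,.040)[0]
        if st[i][4]>5 and abs(q[0]-.495)<.09 and abs(q[1])<.05: print(ce[i],st[i][4],q,(q[:2]-O)@e,(q[:2]-O)@n)
s=env.state();print(s['eef_pos'],s['force'])
E
```

```text
time: 13.5
eef_pos: [0.4776, -0.056, 0.067]
tool_rot: [[0.279, 0.96, -0.0], [0.96, -0.279, -0.0], [-0.0, -0.0, -1.0]]
force: [-0.5, -0.3, 6.1]
finger_gap: -0.0001
grip_force: 2.9
time: 14.5
eef_pos: [0.4945, 0.003, 0.0669]
tool_rot: [[0.278, 0.961, 0.001], [0.961, -0.278, 0.0], [0.0, 0.0, -1.0]]
force: [1.3, 0.0, 0.6]
finger_gap: 0.0001
grip_force: 0.4
time: 15.5
eef_pos: [0.495, -0.151, 0.1368]
tool_rot: [[0.277, 0.961, -0.001], [0.961, -0.277, 0.001], [0.001, -0.001, -1.0]]
force: [0.2, -0.2, 0.4]
finger_gap: -0.0001
grip_force: 0.0
top (array([-0.02028027,  0.03743279]), np.int64(832), array([-0.04332659,  0.04531052]))
[267.31914894 240.17021277] 47 [ 0.55565376 -0.01263004  0.04      ] 7.797935812630195e-05 0.06272412239090336
[252.29787234 294.04255319] 47 [0.43547843 0.02222617 0.04      ] 1.1004922018975563e-05 -0.06240404853573068
side (array([-0.01642697,  0.03944325]), np.int64(292), array([-0.04113992,  0.04793823]))
[217.95652174 221.80434783] 46 [0.43399537 0.0046821  0.04      ] -0.017249894072290838 -0.058932021014984334
[261.9 217.6] 10 [ 0.55565978 -0.00609073  0.04      ] 0.00635915799829841 0.06090493183306107
[ 0.49521124 -0.15128331  0.13690366] [ 0.07125682  0.38209118 -0.13377306]
```

```bash
python3 -m pendant '[{"tx":-0.2,"ty":3.2,"tz":0,"wx":0,"wy":0,"wz":0},{"tx":-0.2,"ty":3.2,"tz":0,"wx":0,"wy":0,"wz":0},{"tx":-0.2,"ty":3.2,"tz":0,"wx":0,"wy":0,"wz":0},{"tx":-0.2,"ty":3.1,"tz":-2,"wx":0,"wy":0,"wz":0},{"tx":0,"ty":0,"tz":-3,"wx":0,"wy":0,"wz":0},{"tx":0,"ty":0,"tz":-1.5,"wx":0,"wy":0,"wz":0},{"tx":0,"ty":0,"tz":-0.4,"wx":0,"wy":0,"wz":0},{"tx":0,"ty":0,"tz":0,"wx":0,"wy":0,"wz":0}]' 1
python3 -m pendant '[{"tx":0,"ty":0,"tz":-0.1,"wx":0,"wy":0,"wz":0},{"tx":0.11,"ty":0.38,"tz":0,"wx":0,"wy":0,"wz":0},{"tx":0.2,"ty":0.67,"tz":0,"wx":0,"wy":0,"wz":0},{"tx":0.2,"ty":0.67,"tz":0,"wx":0,"wy":0,"wz":0},{"tx":0.2,"ty":0.67,"tz":0,"wx":0,"wy":0,"wz":0},{"tx":0.2,"ty":0.67,"tz":0,"wx":0,"wy":0,"wz":0},{"tx":0.11,"ty":0.4,"tz":0,"wx":0,"wy":0,"wz":0},{"tx":0,"ty":0,"tz":0,"wx":0,"wy":0,"wz":0}]' 1
python3 -c "
from h import *
p,d,c=snap('side');print(roll(d,c,(-.07,.05)))
s=env.state();print(s['eef_pos'],s['force'])"
```

```text
time: 16.6
eef_pos: [0.4873, -0.0262, 0.0683]
tool_rot: [[0.28, 0.96, 0.0], [0.96, -0.28, -0.0], [-0.0, 0.0, -1.0]]
force: [-0.1, 0.2, 0.7]
finger_gap: -0.0001
grip_force: 0.0
time: 17.6
eef_pos: [0.4987, 0.0099, 0.068]
tool_rot: [[0.278, 0.961, 0.003], [0.961, -0.278, 0.001], [0.001, 0.003, -1.0]]
force: [0.2, -0.3, 6.1]
finger_gap: 0.0003
grip_force: 3.2
(array([0.00221963, 0.03928014]), np.int64(349), array([-0.04077386,  0.04798345]))
[0.49859606 0.00965501 0.06797383] [0.52080624 0.02522317 6.32196263]
```

```bash
python3 -m pendant '[{"tx":0,"ty":0,"tz":1,"wx":0,"wy":0,"wz":0},{"tx":0,"ty":0,"tz":4,"wx":0,"wy":0,"wz":0},{"tx":0,"ty":0,"tz":4,"wx":0,"wy":0,"wz":0},{"tx":4,"ty":-1,"tz":0,"wx":0,"wy":0,"wz":0},{"tx":4,"ty":-1,"tz":0,"wx":0,"wy":0,"wz":0},{"tx":4,"ty":-1,"tz":0,"wx":0,"wy":0,"wz":0},{"tx":4,"ty":-0.9,"tz":0,"wx":0,"wy":0,"wz":0},{"tx":1.2,"ty":-0.2,"tz":0,"wx":0,"wy":0,"wz":0}]' 1
python3 - <<'E'
from h import *
for v in('top','side'):
    p,d,c=snap(v);save(p,v+'6.png');print(v,roll(d,c,(-.05,.05)))
    H,S,V=cv2.split(cv2.cvtColor(p,cv2.COLOR_RGB2HSV));m=((H>40)&(H<85)&(S>120)).astype(np.uint8)
    N,L,st,ce=cv2.connectedComponentsWithStats(m)
    for i in range(1,N):
        q=onplane([ce[i]],c,.052)[0]
        if abs(q[0]-.67)<.05 and abs(q[1]+.03)<.05 and st[i][4]>5:print(ce[i],st[i][4],q)
s=env.state();print(s['eef_pos'],s['force'])
E
```

```text
time: 18.65
eef_pos: [0.6714, -0.0331, 0.1573]
tool_rot: [[0.28, 0.96, 0.002], [0.96, -0.28, -0.0], [0.0, 0.002, -1.0]]
force: [-0.4, 0.5, 0.6]
finger_gap: -0.0006
grip_force: 0.0
top (array([-0.0017971 ,  0.03729749]), np.int64(685), array([-0.04294779,  0.04503975]))
side (array([0.00218125, 0.03954203]), np.int64(357), array([-0.04120585,  0.04779321]))
[304.07575758 213.03030303] 66 [ 0.67042468 -0.03265823  0.052     ]
[ 0.67022772 -0.03246029  0.15704937] [-0.39061767  0.71093902 -0.42180586]
```

View pics/side6.png

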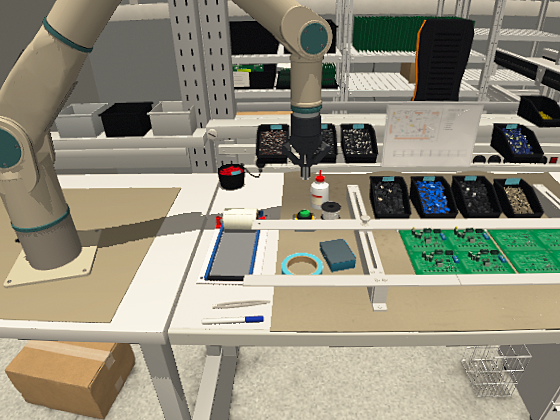

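View pics/top6.png

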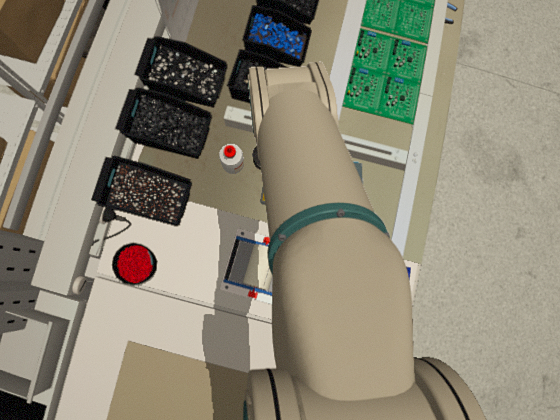

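The side view shows the roll at (238,218) between the pointers, with the fingers above the button at about (305,213). In the top view the arm hides the button. The two views put the roll at -1.8 mm and +2.2 mm, so it is centred. I'll press the button now.

```bash
python3 -m pendant '[{"tx":0,"ty":0.1,"tz":-3,"wx":0,"wy":0,"wz":0},{"tx":0,"ty":0,"tz":-3,"wx":0,"wy":0,"wz":0},{"tx":0,"ty":0,"tz":-2.5,"wx":0,"wy":0,"wz":0},{"tx":0,"ty":0,"tz":-1.2,"wx":0,"wy":0,"wz":0},{"tx":0,"ty":0,"tz":-0.4,"wx":0,"wy":0,"wz":0},{"tx":0,"ty":0,"tz":-0.3,"wx":0,"wy":0,"wz":0},{"tx":0,"ty":0,"tz":-0.3,"wx":0,"wy":0,"wz":0},{"tx":0,"ty":0,"tz":0,"wx":0,"wy":0,"wz":0}]' 1
```

```text
time: 19.75
eef_pos: [0.67, -0.0312, 0.0508]
tool_rot: [[0.279, 0.96, 0.002], [0.96, -0.279, 0.0], [0.001, 0.001, -1.0]]
force: [0.7, 1.0, 2.0]
finger_gap: -0.0002
grip_force: 1.3
```

Contact with the button is made at about 2 N. I'll press a few mm more.

```bash
python3 -m pendant '[{"tx":0,"ty":0,"tz":-0.2,"wx":0,"wy":0,"wz":0},{"tx":0,"ty":0,"tz":-0.2,"wx":0,"wy":0,"wz":0},{"tx":0,"ty":0,"tz":-0.1,"wx":0,"wy":0,"wz":0},{"tx":0,"ty":0,"tz":0,"wx":0,"wy":0,"wz":0},{"tx":0,"ty":0,"tz":0,"wx":0,"wy":0,"wz":0},{"tx":0,"ty":0,"tz":0,"wx":0,"wy":0,"wz":0},{"tx":0,"ty":0,"tz":0,"wx":0,"wy":0,"wz":0},{"tx":0,"ty":0,"tz":0,"wx":0,"wy":0,"wz":0}]' 1
```

```text
time: 20.75
eef_pos: [0.67, -0.0312, 0.047]
tool_rot: [[0.279, 0.96, 0.002], [0.96, -0.279, -0.0], [0.0, 0.002, -1.0]]
force: [-2.5, 0.1, 13.6]
finger_gap: -0.0001
grip_force: 6.9
```

The force is 13.6 N, well over the 5 N spring, so the button is right down. I'll withdraw straight up.

```bash
python3 -m pendant '[{"tx":0,"ty":0,"tz":2,"wx":0,"wy":0,"wz":0},{"tx":0,"ty":0,"tz":4,"wx":0,"wy":0,"wz":0},{"tx":0,"ty":0,"tz":4,"wx":0,"wy":0,"wz":0},{"tx":0,"ty":0,"tz":4,"wx":0,"wy":0,"wz":0},{"tx":0,"ty":0,"tz":2,"wx":0,"wy":0,"wz":0},{"tx":0,"ty":0,"tz":0,"wx":0,"wy":0,"wz":0},{"tx":0,"ty":0,"tz":0,"wx":0,"wy":0,"wz":0},{"tx":0,"ty":0,"tz":0,"wx":0,"wy":0,"wz":0}]' 1
python3 - <<'E'
from h import *
p,d,c=snap('side');print(roll(d,c,(-.05,.05)));z=np.load('side0.npz')
s=env.state();print(s['eef_pos'],s['force'])
print(env.close_job())
E
```

```text
time: 21.75
eef_pos: [0.6684, -0.0313, 0.2034]
tool_rot: [[0.279, 0.96, -0.003], [0.96, -0.279, 0.0], [-0.001, -0.003, -1.0]]
force: [0.3, 0.0, 0.8]
finger_gap: 0.0002
grip_force: 0.0
(array([0.00197722, 0.03924423]), np.int64(361), array([-0.04038616,  0.04801373]))
[ 0.66850805 -0.03127968  0.2035604 ] [ 0.18692263 -0.99977549  0.13269665]
the job is handed in; nothing more can be done
None
```

The roll rests about 2 mm from the pointer line, the call button was then pressed right down (13.6 N), the hand was withdrawn clear, and the job was handed in at about 22 s; the hand-in gave no verdict.

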